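Set the hold-down screw over a connecting rod

ROBOT

A 7-joint arm with a two-finger parallel gripper is mounted at the origin on the work surface. World frame = base frame: x ahead of the robot, y to its left, z up, the work surface at z = 0. Lengths are in m, angles in rad, forces in N, time in s.
With the tool pointing down it reaches from about 0.4 to 0.85 m from the base axis. Payload 4.4 kg.
Tool frame: the origin (TCP) lies at the very end of the fingers, on their centre line; the grasp point (between the pads) lies 19 mm behind it; z points along the fingers, y is the line along which they close (so a half turn about z gives the same grasp; the last joint's range is limited). The gripper opens to 94 mm and grips with 3 to 60 N. Pads are 16 mm wide; open, the fingers measure 119 mm over their backs; the gripper's body (75 mm by 177 mm) begins 78 mm behind the grasp point.
Start: joints at [-1.39, 0.628, 0.038, 1.517, -0.027, 0.996, -0.02], TCP at [0.159, 0.63, 0.205] pointing down, gripper open.
Joint ranges: [-3.06, 3.06], [-0.37, 2.12], [-1.25, 1.32], [0.18, 2.47], [-1.1, 4.24], [0.23, 1.98], [-2.94, 2.94]. Speed limits (rad/s): [2.57, 2.57, 3.14, 3.14, 3.14, 3.14, 3.14].

INTERFACE

Orientations are given as a unit quaternion [w, x, y, z].
In Python, from cell import robot gives the robot as it stands.
- The arm moves only by the tool arm_command, never from a script. Its arguments are lists of equal length, an entry for each row: "slide": the shift along the tool's x, y, z as a fraction of full scale, a list of three; "dr": the turn, a rotation vector about the tool's x, y, z as a fraction of full scale, a list of three; "hand": the finger opening in mm, from 0 to 94. A call has 1 to 12 rows; each row shifts and turns the commanded pose from where the row before left it, along the tool's axes as they then stand; what a row does not reach is not made up. Full scale, the value 1, is 250 mm for a shift and 45 degrees for a turn. A row lasts 1/10 s, in which the tool goes at most 50 mm and 8.59 degrees, less where a joint would pass 70% of its speed; a pose out of reach is approached as far as the arm can. A call with a number of a shift or a turn outside -1 to 1 is refused whole. A call with a gripper value outside its range is refused whole. The fingers move at their own pace and stop on an object; "force" is the grip in N (left out, the last holds). Time passes only in rows, so rows that do not move let the fingers close. It gives the time, the measured TCP pose, the force, the opening and the grip force at its end, in the units of the state.
- robot.get_state(): the state, without advancing time (a new reading comes with each control period).
- robot.snapshot(name): name is "scene" or "top"; returns a dict with "img" (420x560x3 uint8, red, green, blue), "fx", "fy", "cx", "cy" (pixels), "k1" (the pictures are not rectified: a ray, as slopes to the right and down, at radius r is drawn at 1 + k1 r^2 times it, then the intrinsics apply), "rvec" (rotation vector, rad) and "tvec" (3), from world to camera coordinates, as OpenCV has them. Camera axes: x right, y down, z forward; pixel columns grow to the right and rows downward; lengths in m; the calibration is good to about 2 mm. A picture is of the moment at which its call begins. There is no depth.
- robot.sign_off(): hands the job in; it is judged then, once.
The state is a dict: "time": time; "qpos": joint angles; "dq": joint speeds; "effort": joint torques, N m; "eef_pos": TCP position; "eef_rot": TCP orientation; "ft_force": force on the tool from outside, world axes, zero at the start; "moment": the same for the moment, N m; "grip_width": opening from 0.0 (shut) to 1.0 (fully open); "grasp_force": force on a finger pad.
Only numpy, scipy, OpenCV 4.12 (cv2) and the standard library are available. Lean on these libraries where they do the work, as an engineer would, in place of code of your own. Each camera call takes 0.05 s, during which the arm holds its last target. There are 200 camera calls.

TASK

Set up the gauging station: slide the connecting rod along the gauging plate, without lifting it off, until the punched spot on its small end sits right under the probe tip and its shank lies under the hold-down screw's foot; do not knock the probe, and leave the setting disc, piston and ring gauge where they are. Then turn the thumbscrew clockwise until the foot seats on the rod and the screw stops, and back it off a quarter turn for running clearance. Finish still gripping the thumbscrew, holding it at that setting because its lock nut is still loose.

Things in the scene. Friction and masses are not known exactly. Their poses are not given: they have to be found in the camera images.
- gauge_plate: Flat steel plate, 220 (x) x 320 (y) x 20 mm, on four feet, fixed to the bench; top 50 mm above the bench. Origin: under its centre at bench level. Plate frame: probe tip over (20, 56) mm, screw axis over (20, 0) mm. Both are carried by arms from posts near the +x edge, so the -x side (towards the robot) is open: slide the rod in from there. Only the screw is higher than 138 mm.
- probe: Slim vertical pencil probe, 8 mm thick, 62 mm tall, fixed, retracted. Origin: its tip, 74 mm above the bench, 4 mm above the small end's top face when the rod is under it. The 22 mm clamp on its arm is 103 to 121 mm above the bench. Delicate: keep off it.
- probe_stand: Fixed 18 mm steel column at (80, 56) mm in the plate frame, top 134 mm above the bench, with a 12 mm wide arm to the probe. Origin: centre of the column's foot on the plate.
- holddown: Fixed 22 mm steel post at (85, 0) mm in the plate frame, top 128 mm above the bench, with a 22 mm wide arm along -x to the 28 mm threaded boss of the screw, 98 to 122 mm above the bench. Origin: centre of the post's foot on the plate.
- con_rod: Loose forged connecting rod, 0.55 kg, flat on the plate, 160 mm long, 20 thick. Origin: under its middle, z up, +x to the small end (ring 36 mm across, centre x = 55). Big end: ring, centre x = -60, with flat sides 58 mm apart (y = -29, 29; x -74 to -46) to grip across; once in place it is clear of posts and arms. Shank 22 wide, 18 high. In place, its +x points along the plate's +y.
- screw_foot: Non-turning swivel foot of the hold-down screw, steel disc 22 mm across, with the screw it carries. Origin: centre of the foot's underside, on the vertical screw axis; 68 mm above the bench when seated on the shank, 2 to 3.5 mm higher at the start, so the shank passes under it, but the rod's ends (70 mm above the bench) may catch it.
- spot (a point): The punched spot, a dark dimple of 5 mm on the outer rim of the small end's top face, at (68.5, 0, 20) mm in the rod's frame. It belongs right under the probe tip.
- shank_seat (a point): The place on top of the rod's shank where the foot presses, at (12.5, 0, 18) mm in the rod's frame, 56 mm from the spot. It belongs under the foot.
- hold_screw (a joint): Thumbscrew angle in rad: 0 when fully seated (hard stop), growing as it is backed off, anticlockwise seen from above; 6 mm of rise a turn, so the screw and foot come down as it is turned clockwise. Starts between 2.2 and 3.6. Turning friction about 0.06 N m, stays where it is left.
- thumb_top (a point): Top centre of the thumbscrew's flat thumb blade, on the vertical axis. The blade is upright steel, 36 mm wide (along this point's x axis), 8 mm thick (along its y axis) and 26 mm tall, so it is pinched across its faces from above; below it is an 18 mm collar. About 176 mm above the bench when seated.
- setting_disc: Bystander: grooved steel setting disc, 38 mm across, 15 mm high, standing on the plate near its far -y corner. Origin: centre of its underside. Leave it.
- piston: Bystander: aluminium piston, 63 mm across, 52 mm high, standing on the bench left of the plate. Origin: centre of its underside. Leave it.
- ring_gauge: Bystander: steel ring gauge, 68 mm across, 20 mm high, lying on the bench right of the plate. Origin: centre of its underside. Leave it.
Not all that is in view belongs to the job. What is meant by the con_rod is not red, and is the smaller of those in its own colour.

How it is judged:
On the way, in this order (a step that is already met when the one before it is completed fails the run):
1. the spot is under the probe tip and the shank under the foot (horizontal distance between spot and probe below 0.004 m and horizontal distance between shank_seat and screw_foot below 0.009 m), for 0.2 s.
2. the screw is turned fully home, its foot pressing on the rod (value of joint hold_screw below 0.1 rad and contact force between screw_foot and con_rod above 1 N and horizontal distance between spot and probe below 0.004 m), for 0.1 s.
At the end, for the whole second after the job is handed in: Screw a quarter turn (1.57 rad, within 0.22) back from its seat, fingers still gripping it (over 3 N), foot clear of the rod; rod flat and still on the plate, spot within 4 mm of under the probe tip, marked place on the shank within 9 mm of the foot's axis (all of step 1 and value of joint hold_screw between 1.35 and 1.79 rad and contact force between the fingers and screw_foot above 3 N and contact force between screw_foot and con_rod below 0.5 N and height (world z) of con_rod below 0.053 m and angle between con_rod's own z axis and vertical below 0.05 rad and linear speed of con_rod below 0.01 m/s); the arm keeps its last pose, push and grip.
It fails at once if the rod is lifted off the plate (height (world z) of con_rod above 0.065 m).
It fails at once if the probe is knocked (contact force between anything else and probe above 3 N).
It fails at once if the setting disc is disturbed (distance of setting_disc from where it was at the start of the episode above 0.015 m).
It fails at once if the piston is disturbed (distance of piston from where it was at the start of the episode above 0.015 m).
It fails at once if the ring gauge is disturbed (distance of ring_gauge from where it was at the start of the episode above 0.015 m).
It also fails if it takes over 72 s, if anything falls off the work surface, if the arm or the gripper's body presses on something with over 40 N, if the wrist force passes 120 N, or if a joint passes its speed limit or range.

## Working session

There is one attempt and no reset: what is moved stays moved. The work goes in short steps, Python scripts to look and compute and a tool call to move; the robot and the scene stay as the last step left them, time stands still between calls to the robot, and variables do not carry over. Pictures are saved under pics/ and viewed, at most 10 in all, crops included, and the job is handed in when it is done.

Besides the shell and the picture viewer there is one more tool, called after "Call:" by a JSON object that holds its "api" and its "payload", one argument or row to a line. arm_command: Moves the arm, as the interface text tells. Shift numbers are shares of 250 mm and turn numbers shares of 45 degrees, none past 1 either way. Its arguments: {"type":"object","properties":{"slide":{"type":"array","items":{"type":"array","items":{"type":"number"}}},"dr":{"type":"array","items":{"type":"array","items":{"type":"number"}}},"hand":{"type":"array","items":{"type":"number"}},"force":{"type":"number"}},"required":["slide","dr","hand"]}

```bash
ls; mkdir -p pics; cat > h.py <<'E'
import numpy as np,cv2
from cell import robot
def snap(n):
    s=robot.snapshot(n); return s
def cam(s):
    R,_=cv2.Rodrigues(np.array(s["rvec"],float)); t=np.array(s["tvec"],float).ravel()
    return R,t
def ray(s,uv):
    R,t=cam(s); xd=np.array([(uv[0]-s["cx"])/s["fx"],(uv[1]-s["cy"])/s["fy"]]); x=xd.copy()
    for _ in range(30): x=xd/(1+s["k1"]*(x@x))
    d=R.T@np.array([x[0],x[1],1.]); return -R.T@t,d/np.linalg.norm(d)
def onz(s,uv,z):
    o,d=ray(s,uv); return o+d*(z-o[2])/d[2]
def proj(s,P):
    R,t=cam(s); p=R@np.array(P,float)+t; x=p[:2]/p[2]; x=x*(1+s["k1"]*(x@x))
    return np.array([x[0]*s["fx"]+s["cx"],x[1]*s["fy"]+s["cy"]])
def tri(a,ua,b,ub):
    o1,d1=ray(a,ua);o2,d2=ray(b,ub)
    A=np.stack([d1,-d2],1); k=np.linalg.lstsq(A,o2-o1,rcond=None)[0]
    p,q=o1+k[0]*d1,o2+k[1]*d2; return (p+q)/2,np.linalg.norm(p-q)
def save(s,f,roi=None,k=1):
    im=s["img"][:,:,::-1]
    if roi: im=im[roi[1]:roi[3],roi[0]:roi[2]]
    cv2.imwrite("pics/"+f,cv2.resize(im,None,fx=k,fy=k,interpolation=cv2.INTER_CUBIC))
E
python3 - <<'E'
from h import *
for n in("scene","top"):
    s=snap(n); save(s,n+"0.png"); print(n,s["fx"],s["cx"],s["cy"],s["k1"],cam(s)[0].round(3).tolist(),(-cam(s)[0].T@cam(s)[1]).round(3))
print(robot.get_state())
E
```

```text
pics
scene 428.16706044536227 287.7625890033845 213.84171682156904 -0.09850828399168986 [[0.156, 0.988, 0.004], [0.73, -0.112, -0.675], [-0.666, 0.108, -0.738]] [ 1.196 -0.064  0.811]
top 383.3352501922614 279.67225479289914 213.75684518089244 -0.0013654268379970622 [[-0.004, -0.999, -0.037], [-0.986, 0.01, -0.165], [0.165, 0.036, -0.986]] [0.46  0.018 0.826]
{'time': 0.1, 'qpos': array([-1.3898061 ,  0.62922447,  0.03845745,  1.51822625, -0.02696338,
        0.99630833, -0.02000967]), 'dq': array([-1.54036498e-04, -2.96344256e-03,  3.01663825e-04, -2.21393901e-03,
       -2.03963113e-04,  1.38020261e-05,  4.32700686e-04]), 'effort': array([ 2.99883868e-03, -5.50795484e+01,  1.14763957e+00, -1.87115514e+01,
       -5.20552055e-02,  1.92096963e-02,  3.83620227e-05]), 'eef_pos': array([0.15863688, 0.6297474 , 0.20467858]), 'eef_rot': array([-7.54554101e-05,  1.23081703e-01,  9.92396199e-01, -8.20654245e-04]), 'ft_force': array([-0.29243509, -0.00832416, -0.56548133]), 'moment': array([ 0.03426944, -0.03120078, -0.02210865]), 'grasp_force': 0.0, 'grip_width': 0.9988686645962782}
```

View pics/scene0.png

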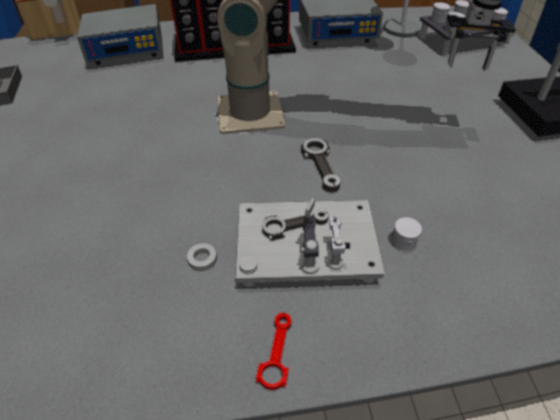

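View pics/top0.png

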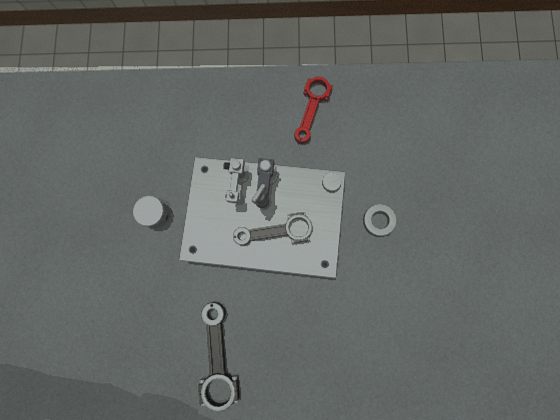

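Scene view: candidates are the red rod (277,350), the grey rod on the bench (320,165) and the grey rod on the plate (295,225). In the top view these are at (313,110), (217,355) and (272,232). The con_rod is grey, flat on the plate and the smaller of the two, so it is the one at top (272,232). Next is a close crop to check it.

```bash
python3 - <<'E'
from h import *
s=snap("top"); save(s,"topc.png",(175,150,350,285),4.5)
s=snap("scene"); save(s,"scenec.png",(225,190,395,295),4.5)
E
```

```text
(no output)
```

View pics/topc.png

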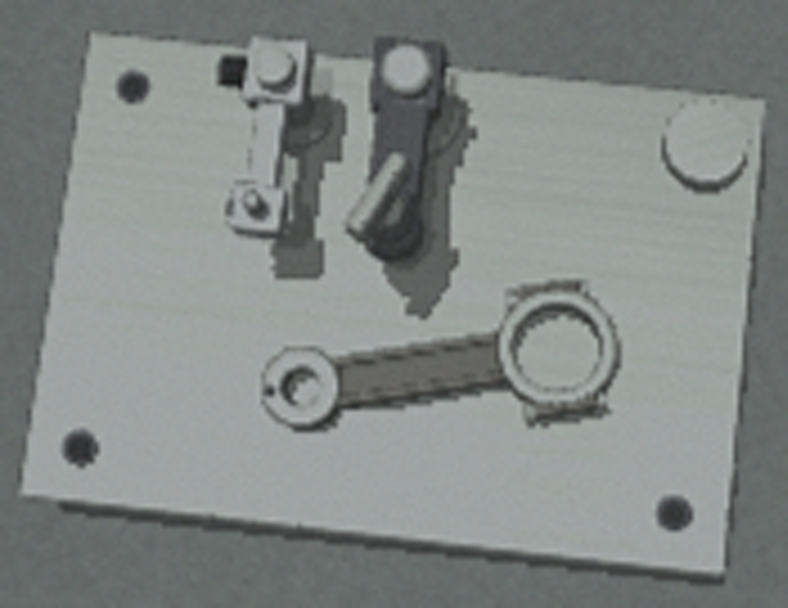

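View pics/scenec.png

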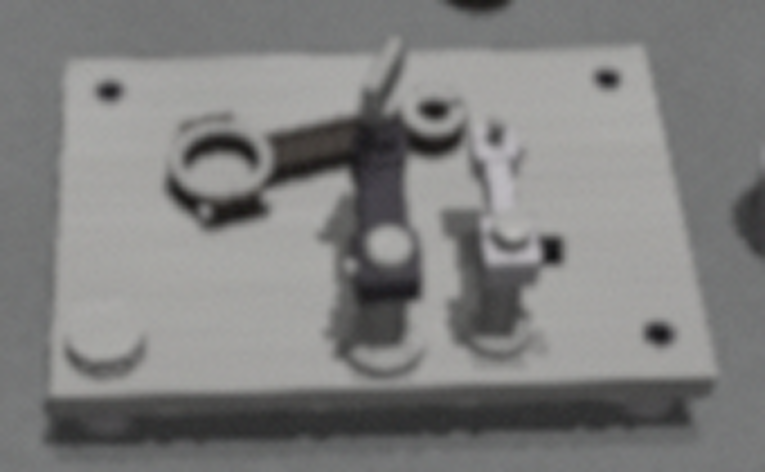

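The crop confirms it: the rod on the plate has its spot at crop (269,391), small end at (300,388) and big end at (559,350). The probe clamp is at (255,208) and the thumb blade runs (360,225) to (395,165).

```bash
cat > m.py <<'E'
from h import *
def quad(s,seed,thr):
    g=cv2.GaussianBlur(cv2.cvtColor(s["img"],cv2.COLOR_RGB2GRAY),(3,3),0)
    m=(g>thr).astype(np.uint8)*255
    m=cv2.morphologyEx(m,cv2.MORPH_CLOSE,np.ones((5,5)))
    cs,_=cv2.findContours(m,cv2.RETR_EXTERNAL,cv2.CHAIN_APPROX_NONE)
    c=max([c for c in cs if cv2.pointPolygonTest(c,seed,False)>=0],key=cv2.contourArea)
    h=cv2.convexHull(c)
    p=cv2.approxPolyDP(h,8,True)[:,0]
    return c[:,0],p
def T(c,off,k=4.5): return (np.array(c,float)+.5)/k-.5+np.array(off)
E
python3 - <<'E'
from m import *
t=snap("top"); c=snap("scene")
g=cv2.cvtColor(t["img"],cv2.COLOR_RGB2GRAY); print(g[250,215],g[280,215],g[250,170])
for s,seed in((t,(215,255)),(c,(345,215))):
    g=cv2.cvtColor(s["img"],cv2.COLOR_RGB2GRAY)
    k,p=quad(s,seed,(int(g[seed[1],seed[0]])+ (int(g[285,215]) if s is t else int(g[170,240])))//2); print(p.tolist())
ot=(175,150);oc=(225,190)
top={'TL':(92,33),'TR':(765,100),'BR':(724,575),'BL':(22,493),'small':(300,388),'big':(559,350),'spot':(269,391),'hTL':(133,87),'hBL':(80,447),'hBR':(674,513)}
sc={'TL':(718,378),'TR':(48,398),'BR':(65,62),'BL':(645,45),'small':(435,107),'big':(221,157),'hTL':(658,333),'hBL':(607,78),'hBR':(109,91),}
for k in top:
    z=.07 if k in('small','big','spot') else .05
    o=[onz(t,T(top[k],ot),z)[:2].round(4)]
    if k in sc: q=T(sc[k],oc);o+= [onz(c,q,z)[:2].round(4),*[np.round(v,4) for v in tri(t,T(top[k],ot),c,q)]]
    print(k,*o)
# thumb blade top ends, probe top/clamp
for k,a,b in(('bladefar',(397,160),(397,42)),('bladenear',(357,228),(372,98)),('probetop',(252,200),(494,130)),('hpost',(408,67),(390,246))):
    print(k,*[np.round(v,4) for v in tri(t,T(a,ot),c,T(b,oc))])
E
```

```text
162 107 105
[[195, 158], [343, 172], [335, 276], [180, 259]]
[[368, 202], [383, 272], [237, 276], [240, 204]]
TL [0.714  0.2254] [0.7132 0.2255] [0.7137 0.2252 0.0508] 0.0
TR [ 0.6769 -0.0896] [ 0.6752 -0.0911] [ 0.6764 -0.0902  0.0515] 0.0017
BR [ 0.4604 -0.0648] [ 0.4571 -0.0655] [ 0.4604 -0.065   0.0532] 0.001
BL [0.4981 0.2502] [0.4926 0.2528] [0.498  0.2495 0.0556] 0.0019
small [0.5427 0.1218] [0.5383 0.1228] [0.5422 0.1214 0.0744] 0.0005
big [0.5586 0.0072] [0.5556 0.0078] [0.5583 0.0074 0.0731] 0.0003
spot [0.5414 0.1355]
hTL [0.6873 0.2051] [0.6831 0.2044] [0.686  0.2035 0.0543] 0.0012
hBL [0.5187 0.2244] [0.5139 0.2251] [0.5184 0.2231 0.055 ] 0.0001
hBR [ 0.4877 -0.0434] [ 0.4824 -0.0437] [ 0.4875 -0.0434  0.0553] 0.0009
bladefar [0.6143 0.0747 0.2016] 0.0126
bladenear [0.5977 0.082  0.1484] 0.0137
probetop [0.6136 0.1326 0.1338] 0.0026
hpost [0.6711 0.07   0.1294] 0.0003
```

Call:
{"api": "arm_command", "payload": {
  "slide": [
    [0,0,0],
    [0,0,0],
    [0,0,0],
    [0,0,0],
    [0,0,0],
    [0,0,0],
    [0,0,0],
    [0,0,0],
    [0,0,0]
  ],
  "dr": [
    [0,0,0.17],
    [0,0,0.17],
    [0,0,0.17],
    [0,0,0.17],
    [0,0,0.17],
    [0,0,0.17],
    [0,0,0.17],
    [0,0,0.17],
    [0,0,0.15]
  ],
  "hand": [94,94,94,94,94,94,94,94,94]
}}

```text
time: 1.2
eef_pos: [0.1586, 0.6303, 0.2054]
eef_rot: [-0.0, 0.659, 0.753, -0.0]
ft_force: [-0.8, -0.1, -0.1]
grip_width: 1.0
grasp_force: 0.0
```

Call:
{"api": "arm_command", "payload": {
  "slide": [
    [-0.168,0.078,0],
    [-0.168,0.078,0],
    [-0.168,0.078,0],
    [-0.168,0.078,0],
    [-0.168,0.078,0],
    [-0.168,0.078,0],
    [-0.168,0.078,0],
    [-0.168,0.078,0],
    [-0.168,0.078,0],
    [-0.168,0.078,0],
    [-0.168,0.078,0],
    [-0.168,0.078,0]
  ],
  "dr": [
    [0,0,0],
    [0,0,0],
    [0,0,0],
    [0,0,0],
    [0,0,0],
    [0,0,0],
    [0,0,0],
    [0,0,0],
    [0,0,0],
    [0,0,0],
    [0,0,0],
    [0,0,0]
  ],
  "hand": [94,94,94,94,94,94,94,94,94,94,94,94]
}}

```text
time: 2.4
eef_pos: [0.4607, 0.1618, 0.2057]
eef_rot: [-0.0, 0.657, 0.754, 0.0]
ft_force: [0.3, 0.2, 0.4]
grip_width: 1.0
grasp_force: 0.0
```

```bash
cat > go.py <<'E'
import sys
from m import *
from scipy.spatial.transform import Rotation as Ro
# usage: go(x,y,z,yaw of tool x deg): total shift (fractions, in tool axes now) and turn about tool z (fraction)
def go(x,y,z,yaw):
    s=robot.get_state(); w,a,b,c=s["eef_rot"]; R=Ro.from_quat([a,b,c,w]).as_matrix()
    d=R.T@(np.array([x,y,z])-s["eef_pos"])
    yn=np.degrees(np.arctan2(R[1,0],R[0,0])); e=(yaw-yn+180)%360-180
    print("t",round(s["time"],2),"pos",s["eef_pos"].round(4),"yaw",round(yn,2),"tilt",R[:2,2].round(4),"F",np.round(s["ft_force"],1),"M",np.round(s["moment"],2),"gw",round(s["grip_width"]*94,1),"gf",round(float(s["grasp_force"]),1),"q",s["qpos"].round(2))
    print("slide",(d/.25).round(4),"drz",round(-e/45,4),"deg",round(e,2))
if __name__=="__main__": go(*map(float,sys.argv[1:]))
E
python3 go.py .5586 .0072 .205 97.9
```

```text
t 2.4 pos [0.4607 0.1618 0.2057] yaw 97.93 tilt [0.0004 0.0005] F [0.3 0.2 0.4] M [-0.07  0.04  0.01] gw 94.0 gf 0.0 q [-0.68  0.42  0.4   1.96 -0.23  0.8  -0.01]
slide [-0.6666  0.3024  0.0027] drz 0.0007 deg -0.03
```

Call:
{"api": "arm_command", "payload": {
  "slide": [
    [-0.166,0.075,0],
    [-0.166,0.075,0],
    [-0.166,0.075,0],
    [-0.166,0.075,0],
    [0,0,0.12],
    [0,0,0.12],
    [0,0,0.12],
    [0,0,0.12],
    [0,0,0.06],
    [0,0,0.03],
    [0,0,0]
  ],
  "dr": [
    [0,0,0],
    [0,0,0],
    [0,0,0],
    [0,0,0],
    [0,0,0],
    [0,0,0],
    [0,0,0],
    [0,0,0],
    [0,0,0],
    [0,0,0],
    [0,0,0]
  ],
  "hand": [94,94,94,94,94,94,94,94,94,94,94]
}}

```text
time: 3.5
eef_pos: [0.5566, 0.0092, 0.0623]
eef_rot: [-0.001, 0.657, 0.754, -0.0]
ft_force: [0.2, 0.2, 0.6]
grip_width: 1.001
grasp_force: 0.0
```

```bash
python3 go.py .5586 .0072 .054 97.9; python3 -c "
from h import *
s=snap('top');save(s,'top_g.png',(175,150,350,285),4.5)"
```

```text
t 3.5 pos [0.5566 0.0092 0.0623] yaw 97.9 tilt [-0.0014 -0.    ] F [0.2 0.2 0.6] M [-0.04  0.04  0.03] gw 94.1 gf 0.0 q [-0.25  0.72  0.29  1.91 -0.36  0.57  0.41]
slide [-0.0091  0.0069  0.0332] drz 0.0001 deg -0.0
```

View pics/top_g.png

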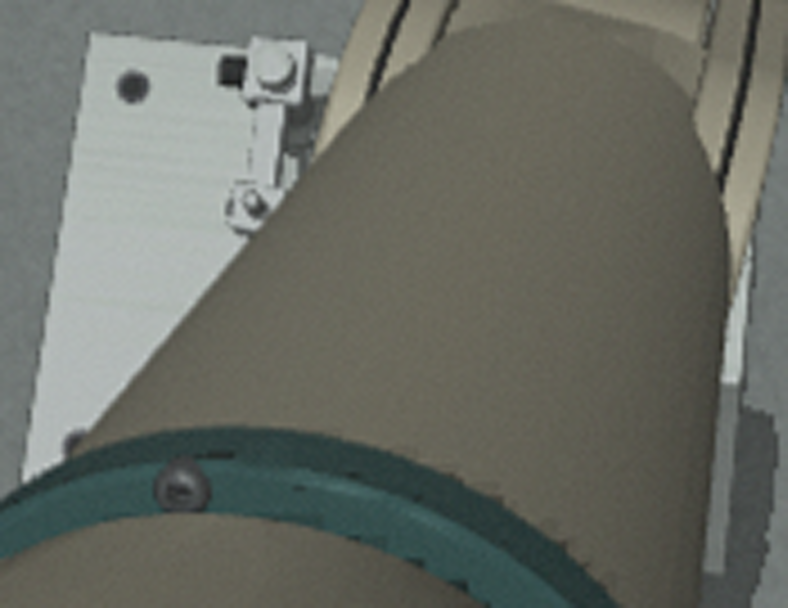

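The arm hides the rod in this top view, so while gripping I'll rely on the scene camera. Next, finish the descent and close.

Call:
{"api": "arm_command", "payload": {
  "slide": [
    [-0.009,0.007,0.015],
    [0,0,0.015],
    [0,0,0],
    [0,0,0],
    [0,0,0],
    [0,0,0],
    [0,0,0],
    [0,0,0],
    [0,0,0],
    [0,0,0]
  ],
  "dr": [
    [0,0,0],
    [0,0,0],
    [0,0,0],
    [0,0,0],
    [0,0,0],
    [0,0,0],
    [0,0,0],
    [0,0,0],
    [0,0,0],
    [0,0,0]
  ],
  "hand": [94,94,94,54,50,50,50,50,50,50],
  "force": 20
}}

```text
time: 4.55
eef_pos: [0.5586, 0.0072, 0.0555]
eef_rot: [-0.0, 0.657, 0.754, -0.0]
ft_force: [-0.8, -0.1, 1.9]
grip_width: 0.613
grasp_force: 20.0
```

```bash
python3 go.py .5987 .0059 .054 83.24; python3 -c "
from h import *
s=snap('scene');save(s,'sc_g.png',(225,170,395,295),4.5)"
```

```text
t 4.55 pos [0.5586 0.0072 0.0555] yaw 97.93 tilt [-0.0008  0.    ] F [-0.8 -0.1  1.9] M [-0.22  0.47  0.13] gw 57.6 gf 20.0 q [-0.24  0.73  0.28  1.9  -0.36  0.56  0.42]
slide [-0.0272  0.158   0.0057] drz 0.3263 deg -14.69
```

View pics/sc_g.png

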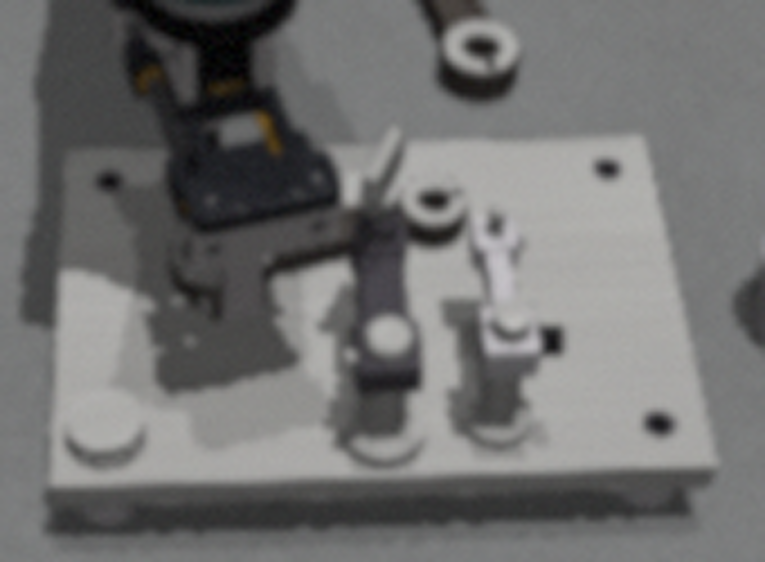

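The rod is gripped at 57.6 mm, with the small end at crop (435,201). It seems to have moved about 1 px as the fingers closed, so I'll measure that shift.

```bash
cat > trk.py <<'E'
from m import *
def track(a,b,x0,y0,x1,y1,r=8):
    A=cv2.resize(cv2.cvtColor(a[y0:y1,x0:x1],cv2.COLOR_BGR2GRAY),None,fx=8,fy=8,interpolation=cv2.INTER_CUBIC)
    B=cv2.resize(cv2.cvtColor(b[y0-r:y1+r,x0-r:x1+r],cv2.COLOR_BGR2GRAY),None,fx=8,fy=8,interpolation=cv2.INTER_CUBIC)
    m=cv2.matchTemplate(B,A,cv2.TM_CCOEFF_NORMED);_,v,_,p=cv2.minMaxLoc(m)
    return np.array(p)/8-r,round(v,3)
E
python3 - <<'E'
from trk import *
a=cv2.imread("pics/scene0.png"); s=snap("scene"); b=s["img"][:,:,::-1].copy()
d,v=track(a,b,314,205,330,225); print(d,v, track(a,b,360,255,380,270))
c=T((435,107),(225,190)); print(onz(s,c+d,.07)-onz(s,c,.07))
E
```

```text
[0. 0.] 0.998 (array([0., 0.]), 0.999)
[0. 0. 0.]
```

The ring didn't move (0.0 px), so robot and camera frames agree. Next, turn the rod about its big end, then slide it in.

Call:
{"api": "arm_command", "payload": {
  "slide": [
    [0,0,0],
    [0,0,0],
    [0,0,0],
    [0,0,0],
    [0,0,0],
    [0,0,0],
    [0,0,0],
    [0,0,0]
  ],
  "dr": [
    [0,0,0.04],
    [0,0,0.05],
    [0,0,0.05],
    [0,0,0.05],
    [0,0,0.05],
    [0,0,0.05],
    [0,0,0.036],
    [0,0,0]
  ],
  "hand": [50,50,50,50,50,50,50,50]
}}

```text
time: 5.45
eef_pos: [0.559, 0.0073, 0.0555]
eef_rot: [-0.0, 0.748, 0.664, -0.0]
ft_force: [-2.5, -0.8, 4.1]
grip_width: 0.614
grasp_force: 20.0
```

```bash
python3 go.py .5987 .0059 .0555 83.24
```

```text
t 5.45 pos [0.559  0.0073 0.0555] yaw 83.14 tilt [-0.0001 -0.    ] F [-2.5 -0.8  4.1] M [-0.09  0.73 -0.09] gw 57.7 gf 20.0 q [-0.29  0.74  0.35  1.91 -0.45  0.57  0.24]
slide [ 0.0136  0.1583 -0.0002] drz -0.0022 deg 0.1
```

Call:
{"api": "arm_command", "payload": {
  "slide": [
    [0,0.016,0],
    [0,0.016,0],
    [0,0.016,0],
    [0,0.016,0],
    [0.003,0.016,0],
    [0.003,0.016,0],
    [0.004,0.016,0],
    [0.004,0.016,0],
    [0,0.016,0],
    [0,0.014,0],
    [0,0,0],
    [0,0,0]
  ],
  "dr": [
    [0,0,0],
    [0,0,0],
    [0,0,0],
    [0,0,0],
    [0,0,0],
    [0,0,0],
    [0,0,0],
    [0,0,0],
    [0,0,0],
    [0,0,0],
    [0,0,0],
    [0,0,0]
  ],
  "hand": [50,50,50,50,50,50,50,50,50,50,50,50]
}}

```text
time: 6.65
eef_pos: [0.5987, 0.0063, 0.0555]
eef_rot: [-0.0, 0.748, 0.664, 0.0]
ft_force: [-2.7, 0.8, 4.5]
grip_width: 0.614
grasp_force: 20.0
```

```bash
python3 go.py .5987 .0059 .0555 83.24; python3 -c "
from h import *
s=snap('scene');save(s,'sc_h.png',(270,180,370,280),6)
for n,P in(('spot',(.6138,.1335,.07)),('small',(.6122,.1201,.07))): print(n,((proj(s,P)-[270,180]+.5)*6-.5).round(1))"
```

```text
t 6.65 pos [0.5987 0.0063 0.0555] yaw 83.25 tilt [-0.0001  0.0005] F [-2.7  0.8  4.5] M [0.05 0.8  0.18] gw 57.7 gf 20.0 q [-0.28  0.78  0.37  1.79 -0.43  0.64  0.22]
slide [-0.0018  0.0003 -0.    ] drz 0.0001 deg -0.01
spot [380.3 347.2]
small [344.3 348.2]
```

View pics/sc_h.png

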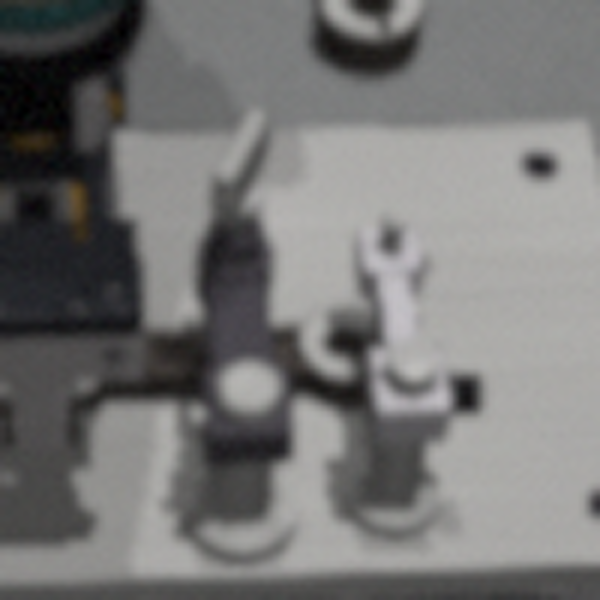

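The ring centre is at about (342,348), against a predicted (344,348), and the spot is hidden. I'll release, lift and clear the top view.

Call:
{"api": "arm_command", "payload": {
  "slide": [
    [0,0,0],
    [0,0,0],
    [0,0,0],
    [0,0,0],
    [0,0,0],
    [0,0,-0.06],
    [0,0,-0.14],
    [0,0,-0.14],
    [0,0,-0.14],
    [0,0,-0.14],
    [0,0,0]
  ],
  "dr": [
    [0,0,0],
    [0,0,0],
    [0,0,0],
    [0,0,0],
    [0,0,0],
    [0,0,0],
    [0,0,0],
    [0,0,0],
    [0,0,0],
    [0,0,0],
    [0,0,0]
  ],
  "hand": [80,80,80,80,80,80,80,80,80,80,80]
}}

```text
time: 7.8
eef_pos: [0.6021, 0.0053, 0.2165]
eef_rot: [0.003, 0.748, 0.664, 0.004]
ft_force: [0.2, -0.2, -0.1]
grip_width: 0.854
grasp_force: 0.0
```

Call:
{"api": "arm_command", "payload": {
  "slide": [
    [0.154,-0.106,0],
    [0.154,-0.106,0],
    [0.154,-0.106,0],
    [0.154,-0.106,0],
    [0.154,-0.106,0],
    [0.154,-0.106,0],
    [0.154,-0.106,0],
    [0.154,-0.106,0],
    [0.154,-0.106,0],
    [0.154,-0.106,0],
    [0,0,0]
  ],
  "dr": [
    [0,0,0],
    [0,0,0],
    [0,0,0],
    [0,0,0],
    [0,0,0],
    [0,0,0],
    [0,0,0],
    [0,0,0],
    [0,0,0],
    [0,0,0],
    [0,0,0]
  ],
  "hand": [80,80,80,80,80,80,80,80,80,80,80]
}}

```text
time: 8.9
eef_pos: [0.3753, 0.4267, 0.2097]
eef_rot: [-0.002, 0.744, 0.668, -0.0]
ft_force: [0.1, 0.1, -0.5]
grip_width: 0.852
grasp_force: 0.0
```

```bash
python3 go.py .6072 .0779 .21 83.24; python3 -c "
from h import *
s=snap('top');cv2.imwrite('pics/top_p_full.png',s['img'][:,:,::-1]);save(s,'top_p.png',(215,150,325,232),7)
for n,P in(('spot',(.6138,.1335,.07)),('small',(.6122,.1201,.07)),('big',(.5987,.0059,.07)),('axis176',(.6072,.0779,.178))): print(n,((proj(s,P)-[215,150]+.5)*7-.5).round(1))"
```

```text
t 8.9 pos [0.3753 0.4267 0.2097] yaw 83.9 tilt [-0.0031  0.003 ] F [ 0.1  0.1 -0.5] M [-0.08  0.11  0.05] gw 80.1 gf 0.0 q [-1.21  0.55  0.49  1.76 -0.32  0.92 -0.69]
slide [-1.2886  1.0706 -0.0082] drz 0.0146 deg -0.66
spot [149.7 358.9]
small [195.9 363.9]
big [592.6 405.9]
axis176 [307.5 296.4]
```

View pics/top_p.png

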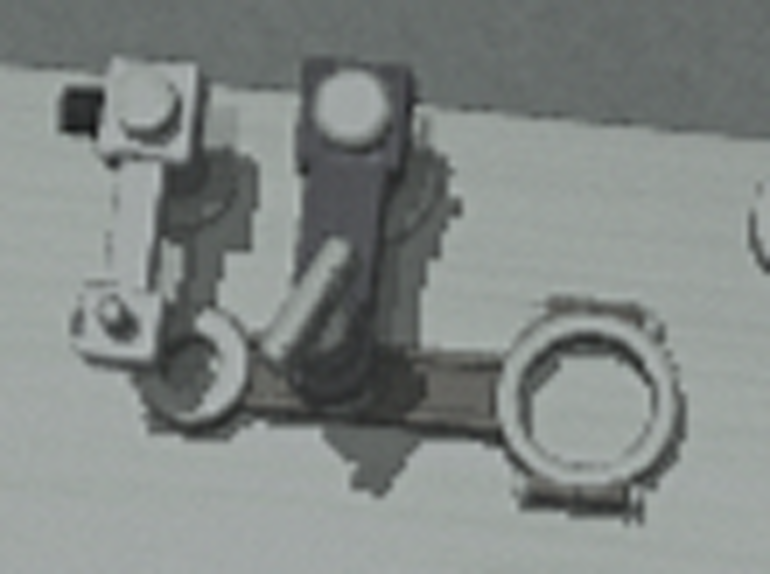

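The rod is in place under the foot. The big end is at crop (590,401) and the small end at about (186,363), partly hidden by the clamp. I'll fit the rings more accurately.

```bash
cat > ring.py <<'E'
from m import *
def edge(s_img,c,r0,k=8,ang=range(0,360,6),rng=(.85,1.15)):
    g=cv2.GaussianBlur(cv2.cvtColor(s_img,cv2.COLOR_BGR2GRAY),(0,0),.6).astype(np.float32)
    c=np.array(c,float)
    for it in range(6):
        P=[]
        for a in np.radians(list(ang)):
            rr=np.linspace(r0*rng[0],r0*rng[1],60); x=(c[0]+rr*np.cos(a)).astype(np.float32); y=(c[1]+rr*np.sin(a)).astype(np.float32)
            v=cv2.remap(g,x[None],y[None],cv2.INTER_CUBIC)[0]; d=np.gradient(v); i=d.argmin()
            if -d[i]>1.0: P.append((x[i],y[i]))
        P=np.array(P)
        from scipy.optimize import least_squares
        f=least_squares(lambda p:np.hypot(P[:,0]-p[0],P[:,1]-p[1])-p[2],[*c,r0],loss='soft_l1',f_scale=.2)
        c=f.x[:2]
    return f.x,len(P),np.sqrt(np.median(f.fun**2))
E
python3 - <<'E'
from ring import *
s=snap("top")
for f,sm,bg,an in(("top0.png",T((301,388),(175,150)),T((559,351),(175,150)),range(0,360,6)),("top_p_full.png",T((186,363),(215,150),7),T((590,401),(215,150),7),range(-70,140,5))):
    a=cv2.imread("pics/"+f)
    e1=edge(a,sm,9.1,ang=an);e2=edge(a,bg,13.2)
    S=onz(s,e1[0][:2],.07);B=onz(s,e2[0][:2],.07);u=(S-B)[:2]
    print(f,e1,e2,S.round(4),B.round(4),np.hypot(*u),np.degrees(np.arctan2(u[1],u[0])), "spot",(B[:2]+u/115*128.5).round(4), "seat",(B[:2]+u/115*72.5).round(4))
E
```

```text
top0.png (array([241.57607711, 235.55656331,   7.99986434]), 44, np.float64(0.1463635842137777)) (array([298.24000031, 226.84382683,  12.45991613]), 60, np.float64(0.1326863502422726)) [0.5432 0.1212 0.07  ] [0.5597 0.0083 0.07  ] 0.11406751934016805 98.33454489936936 spot [0.5413 0.1344] seat [0.5493 0.0795]
top_p_full.png (array([241.5512588 , 201.55527876,   8.04528196]), 38, np.float64(0.18421112652212415)) (array([298.22608645, 206.86337217,  12.36423044]), 60, np.float64(0.16638684745870927)) [0.6122 0.1221 0.07  ] [0.6001 0.0079 0.07  ] 0.11487935661739172 83.95775365505222 spot [0.6136 0.1355] seat [0.6077 0.0799]
```

```bash
python3 - <<'E'
from ring import *
s=snap("top"); img=cv2.imread("pics/top0.png"); g=cv2.GaussianBlur(cv2.cvtColor(img,cv2.COLOR_BGR2GRAY),(0,0),.6).astype(np.float32)
cor=np.array([[195,157],[344.5,172],[335.5,277],[180,259]],float) # TL TR BR BL
L=[]
for i in range(4):
    a,b=cor[i],cor[(i+1)%4]; n=np.array([(b-a)[1],-(b-a)[0]])/np.linalg.norm(b-a); P=[]  # outward
    for t in np.linspace(.06,.94,60):
        q=a+t*(b-a); r=np.linspace(-4,4,65); X=q+r[:,None]*n
        v=cv2.remap(g,X[:,0].astype(np.float32)[None],X[:,1].astype(np.float32)[None],cv2.INTER_CUBIC)[0]
        d=np.gradient(v);j=d.argmin()
        if -d[j]>.8:P.append(onz(s,X[j],.05)[:2])
    l=cv2.fitLine(np.array(P,np.float32),cv2.DIST_HUBER,0,1e-6,1e-6).ravel(); L.append(l); print(len(P),l.round(4))
def X(l,m):
    A=np.array([[l[0],-m[0]],[l[1],-m[1]]]);k=np.linalg.solve(A,m[2:]-l[2:]);return l[2:]+k[0]*l[:2]
C=np.array([X(L[i-1],L[i]) for i in range(4)]); print(C.round(4))
c=C.mean(0); ya=(C[0]-C[1]+C[3]-C[2]);W=np.linalg.norm(ya)/2;ya/=np.linalg.norm(ya); xa=np.array([ya[1],-ya[0]])
print("size",W,np.linalg.norm(C[0]-C[3]),"c",c,"yaw y",np.degrees(np.arctan2(ya[1],ya[0])))
f=lambda p:c+p[0]*xa/1000+p[1]*ya/1000
for n,px,z,p in(("hpost",(351,107),.128,(85,0)),("stand",(147,100),.134,(80,56)),("probetop",(117,316),.136,(20,56))):
    print(n,onz(s,T(px,(215,150),7),z)[:2].round(4),f(p).round(4))
print("screw",f((20,0)).round(4),"probe",f((20,56)).round(4))
# blade top
for z in(.176,.179): print("blade",[onz(s,T(q,(215,150),7),z)[:2].round(4) for q in((342,240),(272,350),(307,296))])
E
```

```text
60 [0.1181 0.993  0.693  0.0467]
60 [ 0.9933 -0.1157  0.5877 -0.0788]
60 [0.1162 0.9932 0.4765 0.0732]
60 [ 0.9931 -0.117   0.6046  0.2387]
[[ 0.7143  0.2258]
 [ 0.6768 -0.0892]
 [ 0.4605 -0.064 ]
 [ 0.4974  0.2514]]
size 0.31736928 0.21844529 c [0.58725035 0.08101563] yaw y 83.27153
hpost [0.6708 0.071 ] [0.6717 0.0711]
stand [0.6718 0.1255] [0.6733 0.1273]
probetop [0.612  0.1323] [0.6137 0.1343]
screw [0.6071 0.0787] probe [0.6137 0.1343]
blade [array([0.622 , 0.0695]), array([0.5941, 0.0868]), array([0.6078, 0.0782])]
blade [array([0.6212, 0.0693]), array([0.5935, 0.0865]), array([0.6071, 0.0779])]
```

Probe in camera coordinates: (0.6137, 0.1343). Spot estimate: (0.6136, 0.1355), about 1.2 mm off and within tolerance. Next is the screw: the blade lies at a yaw of about 148°, so I'll turn the tool to match.

Call:
{"api": "arm_command", "payload": {
  "slide": [
    [0,0,0],
    [0,0,0],
    [0,0,0],
    [0,0,0],
    [0,0,0],
    [0,0,0],
    [0,0,0],
    [0,0,0],
    [0,0,0],
    [0,0,0]
  ],
  "dr": [
    [0,0,-0.16],
    [0,0,-0.16],
    [0,0,-0.16],
    [0,0,-0.16],
    [0,0,-0.16],
    [0,0,-0.16],
    [0,0,-0.16],
    [0,0,-0.16],
    [0,0,-0.15],
    [0,0,0]
  ],
  "hand": [40,40,40,40,40,40,40,40,40,40]
}}

```text
time: 10.05
eef_pos: [0.3824, 0.4174, 0.2107]
eef_rot: [0.0, 0.281, 0.96, -0.0]
ft_force: [0.2, -0.0, 0.1]
grip_width: 0.427
grasp_force: 0.0
```

```bash
python3 go.py .607 .0785 .215 148.2; python3 - <<'E'
from m import *
s=snap("scene");t=snap("top")
a=np.radians(148.2);u=np.array([np.cos(a),np.sin(a)])*.018;c=np.array([.607,.0785])
for z in(.153,.179):
    for k in(-1,1): P=[*(c+k*u),z]; print(z,k,"scene crop6",((proj(s,P)-[270,180]+.5)*6-.5).round(1),"top crop7",((proj(t,P)-[215,150]+.5)*7-.5).round(1))
# tri with scene: top corners seen at (262,112) far and ... 
print(tri(t,T((342,240),(215,150),7),s,T((258,114),(270,180),6)),tri(t,T((272,350),(215,150),7),s,T((258,114),(270,180),6)))
E
```

```text
t 10.05 pos [0.3824 0.4174 0.2107] yaw 147.39 tilt [ 0.0003 -0.0005] F [ 0.2 -0.   0.1] M [-0.04 -0.01  0.02] gw 40.2 gf 0.0 q [-1.    0.51  0.18  1.75 -0.11  0.89  0.23]
slide [-1.4874 -0.6576 -0.0163] drz -0.018 deg 0.81
0.153 -1 scene crop6 [222.7 235.3] top crop7 [351.  260.2]
0.153 1 scene crop6 [259.6 165.1] top crop7 [276.8 377.4]
0.179 -1 scene crop6 [225.6 183.8] top crop7 [343.1 235.7]
0.179 1 scene crop6 [263.1 113.4] top crop7 [266.  357.3]
(array([0.61588219, 0.07364997, 0.20441375]), np.float64(0.012854552204332372)) (array([0.59317434, 0.0860852 , 0.18052178]), np.float64(0.0005284121977733698))
```

The predicted blade corners match the scene picture: top corners at (225,184) and (263,113), and a triangulated height of 0.1805 m.

Call:
{"api": "arm_command", "payload": {
  "slide": [
    [-0.165,-0.073,-0.002],
    [-0.165,-0.073,-0.002],
    [-0.165,-0.073,-0.002],
    [-0.165,-0.073,-0.002],
    [-0.165,-0.073,-0.002],
    [-0.165,-0.073,-0.002],
    [-0.165,-0.073,-0.002],
    [-0.165,-0.073,-0.001],
    [-0.165,-0.073,-0.001],
    [0,0,0],
    [0,0,0]
  ],
  "dr": [
    [0,0,-0.01],
    [0,0,-0.008],
    [0,0,0],
    [0,0,0],
    [0,0,0],
    [0,0,0],
    [0,0,0],
    [0,0,0],
    [0,0,0],
    [0,0,0],
    [0,0,0]
  ],
  "hand": [40,40,40,40,40,40,40,40,40,40,40]
}}

```text
time: 11.25
eef_pos: [0.6103, 0.0828, 0.2142]
eef_rot: [-0.0, 0.275, 0.961, -0.0]
ft_force: [-0.6, 0.8, -0.5]
grip_width: 0.426
grasp_force: 0.0
```

```bash
python3 go.py .607 .0785 .159 148.2
```

```text
t 11.25 pos [0.6103 0.0828 0.2142] yaw 148.1 tilt [-0.0006 -0.0005] F [-0.6  0.8 -0.5] M [ 0.02  0.05 -0.  ] gw 40.1 gf 0.0 q [-0.3   0.58  0.2   1.61 -0.13  0.97  0.95]
slide [ 0.002  -0.0214  0.2206] drz -0.0023 deg 0.1
```

Correct the offset and descend, then close at low force first, to see whether it is centred.

Call:
{"api": "arm_command", "payload": {
  "slide": [
    [0.002,-0.0215,0],
    [0,0,0.08],
    [0,0,0.08],
    [0,0,0.04],
    [0,0,0.02],
    [0,0,0],
    [0,0,0],
    [0,0,0],
    [0,0,0],
    [0,0,0]
  ],
  "dr": [
    [0,0,0],
    [0,0,0],
    [0,0,0],
    [0,0,0],
    [0,0,0],
    [0,0,0],
    [0,0,0],
    [0,0,0],
    [0,0,0],
    [0,0,0]
  ],
  "hand": [40,40,40,40,40,40,20,4,4,4],
  "force": 10
}}

```text
time: 12.25
eef_pos: [0.607, 0.0798, 0.1599]
eef_rot: [0.0, 0.272, 0.962, -0.0]
ft_force: [-2.4, -2.4, 3.0]
grip_width: 0.119
grasp_force: 2.1
```

```bash
python3 go.py .607 .0785 .159 148.2
```

```text
t 12.25 pos [0.607  0.0798 0.1599] yaw 148.39 tilt [ 0.0001 -0.0005] F [-2.4 -2.4  3. ] M [-0.93  0.58  0.02] gw 11.2 gf 2.1 q [-0.29  0.63  0.18  1.68 -0.14  0.84  0.97]
slide [-0.0028 -0.0044  0.0037] drz 0.0043 deg -0.19
```

Call:
{"api": "arm_command", "payload": {
  "slide": [
    [0,0,0],
    [0,0,0],
    [0,0,0],
    [0,0,0]
  ],
  "dr": [
    [0,0,0],
    [0,0,0],
    [0,0,0],
    [0,0,0]
  ],
  "hand": [4,4,4,4]
}}

```text
time: 12.65
eef_pos: [0.6063, 0.0783, 0.1599]
eef_rot: [-0.0, 0.273, 0.962, -0.001]
ft_force: [-2.7, -5.2, 5.2]
grip_width: 0.086
grasp_force: 10.0
```

```bash
python3 go.py .607 .0785 .159 148.2
```

```text
t 12.65 pos [0.6063 0.0783 0.1599] yaw 148.33 tilt [-0.0013 -0.0021] F [-2.7 -5.2  5.2] M [-1.17  0.86 -0.04] gw 8.1 gf 10.0 q [-0.29  0.63  0.18  1.68 -0.14  0.85  0.97]
slide [-0.0019  0.002   0.0035] drz 0.0029 deg -0.13
```

Call:
{"api": "arm_command", "payload": {
  "slide": [
    [-0.002,-0.0065,0],
    [0,0,0],
    [0,0,0],
    [0,0,0.0004],
    [0,0,0.0004],
    [0,0,0.0004],
    [0,0,0.0004],
    [0,0,0.0004],
    [0,0,0.0004],
    [0,0,0]
  ],
  "dr": [
    [0,0,0],
    [0,0,0],
    [0,0,0],
    [0,0,0.15],
    [0,0,0.15],
    [0,0,0.15],
    [0,0,0.15],
    [0,0,0.15],
    [0,0,0.15],
    [0,0,0]
  ],
  "hand": [4,4,4,4,4,4,4,4,4,4],
  "force": 25
}}

```text
time: 13.65
eef_pos: [0.606, 0.0776, 0.1592]
eef_rot: [0.0, 0.59, 0.808, -0.001]
ft_force: [-3.2, -3.1, 5.4]
grip_width: 0.079
grasp_force: 25.0
```

```bash
python3 go.py .6065 .0783 .159 108
```

```text
t 13.65 pos [0.606  0.0776 0.1592] yaw 107.73 tilt [-0.001  -0.0015] F [-3.2 -3.1  5.4] M [-0.87  0.87 -0.07] gw 7.4 gf 25.0 q [-0.41  0.65  0.38  1.69 -0.3   0.86  0.41]
slide [0.0019 0.0026 0.0008] drz -0.0059 deg 0.27
```

Call:
{"api": "arm_command", "payload": {
  "slide": [
    [0,-0.004,0],
    [0,0,0.0004],
    [0,0,0.0004],
    [0,0,0.0004],
    [0,0,0.0004],
    [0,0,0.0004],
    [0,0,0.0004],
    [0,0,0.0004],
    [0,0,0.0004],
    [0,0,0]
  ],
  "dr": [
    [0,0,0],
    [0,0,0.15],
    [0,0,0.15],
    [0,0,0.15],
    [0,0,0.15],
    [0,0,0.15],
    [0,0,0.15],
    [0,0,0.15],
    [0,0,0.15],
    [0,0,0]
  ],
  "hand": [4,4,4,4,4,4,4,4,4,4]
}}

```text
time: 14.65
eef_pos: [0.6057, 0.0775, 0.1583]
eef_rot: [0.001, 0.892, 0.452, -0.0]
ft_force: [-2.3, -3.8, 4.5]
grip_width: 0.082
grasp_force: 25.0
```

```bash
python3 go.py .6065 .0783 .159 54
```

```text
t 14.65 pos [0.6057 0.0775 0.1583] yaw 53.8 tilt [ 0.0002 -0.0016] F [-2.3 -3.8  4.5] M [-0.9   0.71 -0.07] gw 7.7 gf 25.0 q [-0.56  0.71  0.65  1.69 -0.52  0.92 -0.33]
slide [ 0.0046  0.0008 -0.0027] drz -0.0044 deg 0.2
```

Call:
{"api": "arm_command", "payload": {
  "slide": [
    [0,0,0.0003],
    [0,0,0.0003],
    [0,0,0.0003],
    [0,0,0.0003],
    [0,0,0.0003],
    [0,0,0.0003],
    [0,0,0.0003],
    [0,0,0]
  ],
  "dr": [
    [0,0,0.1],
    [0,0,0.1],
    [0,0,0.1],
    [0,0,0.1],
    [0,0,0.1],
    [0,0,0.1],
    [0,0,0.1],
    [0,0,0]
  ],
  "hand": [4,4,4,4,4,4,4,4]
}}

```text
time: 15.45
eef_pos: [0.6056, 0.0774, 0.1578]
eef_rot: [0.001, 0.981, 0.194, -0.0]
ft_force: [-3.5, -2.0, 4.8]
grip_width: 0.086
grasp_force: 25.0
```

```bash
python3 go.py .6065 .0783 .158 22.3
```

```text
t 15.45 pos [0.6056 0.0774 0.1578] yaw 22.37 tilt [ 0.0001 -0.0015] F [-3.5 -2.   4.8] M [-0.86  0.79 -0.1 ] gw 8.1 gf 25.0 q [-0.63  0.76  0.8   1.7  -0.64  0.97 -0.77]
slide [ 0.0046 -0.0018 -0.0009] drz 0.0017 deg -0.07
```

Call:
{"api": "arm_command", "payload": {
  "slide": [
    [0,0,0.0003],
    [0,0,0.0003],
    [0,0,0.0003],
    [0,0,0]
  ],
  "dr": [
    [0,0,0.1],
    [0,0,0.1],
    [0,0,0.1],
    [0,0,0]
  ],
  "hand": [4,4,4,4]
}}

```text
time: 15.85
eef_pos: [0.6056, 0.0774, 0.1576]
eef_rot: [0.001, 0.997, 0.077, -0.0]
ft_force: [-3.1, -2.8, 6.9]
grip_width: 0.085
grasp_force: 25.0
```

```bash
python3 go.py .6065 .0783 .158 8.8
```

```text
t 15.85 pos [0.6056 0.0774 0.1576] yaw 8.88 tilt [ 0.     -0.0015] F [-3.1 -2.8  6.9] M [-0.82  0.85 -0.07] gw 7.9 gf 25.0 q [-0.66  0.78  0.86  1.7  -0.69  0.99 -0.96]
slide [ 0.0041 -0.0029 -0.0015] drz 0.0017 deg -0.08
```

Call:
{"api": "arm_command", "payload": {
  "slide": [
    [0,0,0.0003],
    [0,0,0.0003],
    [0,0,0.0003],
    [0,0,0]
  ],
  "dr": [
    [0,0,0.1],
    [0,0,0.1],
    [0,0,0.1],
    [0,0,0]
  ],
  "hand": [4,4,4,4]
}}

```text
time: 16.25
eef_pos: [0.6056, 0.0774, 0.1576]
eef_rot: [0.001, 0.999, -0.04, 0.0]
ft_force: [-3.1, -2.3, 6.7]
grip_width: 0.086
grasp_force: 25.0
```

```bash
python3 go.py .6065 .0783 .158 -4.7
```

```text
t 16.25 pos [0.6056 0.0774 0.1576] yaw -4.62 tilt [ 0.0001 -0.0014] F [-3.1 -2.3  6.7] M [-0.71  1.01 -0.06] gw 8.1 gf 25.0 q [-0.69  0.81  0.92  1.7  -0.74  1.02 -1.16]
slide [ 0.0033 -0.0038 -0.0017] drz 0.0017 deg -0.08
```

Call:
{"api": "arm_command", "payload": {
  "slide": [
    [0,0,0.0003],
    [0,0,0.0003],
    [0,0,0]
  ],
  "dr": [
    [0,0,0.1],
    [0,0,0.1],
    [0,0,0]
  ],
  "hand": [4,4,4]
}}

```text
time: 16.55
eef_pos: [0.6059, 0.0776, 0.1576]
eef_rot: [0.001, 0.993, -0.118, 0.0]
ft_force: [-2.0, -2.2, 7.1]
grip_width: 0.094
grasp_force: 26.3
```

```bash
python3 go.py .6065 .0783 .158 -13.7
```

```text
t 16.55 pos [0.6059 0.0776 0.1576] yaw -13.53 tilt [ 0.0006 -0.0015] F [-2.  -2.2  7.1] M [-0.59  0.94  0.43] gw 8.8 gf 26.3 q [-0.7   0.82  0.96  1.7  -0.77  1.04 -1.28]
slide [ 0.0016 -0.0032 -0.0017] drz 0.0039 deg -0.17
```

The stop is reached: the moment jumped and the blade cocked in the pads. I'll press a little more and hold, then unwind in small steps to find the seat angle.

Call:
{"api": "arm_command", "payload": {
  "slide": [
    [0,0,0],
    [0,0,0],
    [0,0,0],
    [0,0,0]
  ],
  "dr": [
    [0,0,0.03],
    [0,0,0],
    [0,0,0],
    [0,0,0]
  ],
  "hand": [4,4,4,4]
}}

```text
time: 16.95
eef_pos: [0.6059, 0.0777, 0.1576]
eef_rot: [0.001, 0.992, -0.128, 0.0]
ft_force: [-2.6, -2.8, 6.7]
grip_width: 0.095
grasp_force: 27.0
```

```bash
python3 go.py .6065 .0783 .158 -15
```

```text
t 16.95 pos [0.6059 0.0777 0.1576] yaw -14.76 tilt [ 0.0007 -0.0012] F [-2.6 -2.8  6.7] M [-0.67  0.87  0.46] gw 8.9 gf 27.0 q [-0.7   0.83  0.97  1.7  -0.77  1.05 -1.3 ]
slide [ 0.0016 -0.0028 -0.0017] drz 0.0053 deg -0.24
```

Call:
{"api": "arm_command", "payload": {
  "slide": [
    [0,0,0],
    [0,0,0]
  ],
  "dr": [
    [0,0,-0.06],
    [0,0,0]
  ],
  "hand": [4,4]
}}

```text
time: 17.15
eef_pos: [0.6059, 0.0777, 0.1576]
eef_rot: [0.0, 0.994, -0.105, 0.0]
ft_force: [-3.3, -2.5, 6.9]
grip_width: 0.09
grasp_force: 25.6
```

```bash
python3 go.py .6065 .0783 .158 -12
```

```text
t 17.15 pos [0.6059 0.0777 0.1576] yaw -12.03 tilt [ 0.0006 -0.001 ] F [-3.3 -2.5  6.9] M [-0.69  0.89  0.35] gw 8.4 gf 25.6 q [-0.7   0.82  0.95  1.7  -0.76  1.04 -1.26]
slide [ 0.0019 -0.0029 -0.0017] drz -0.0006 deg 0.03
```

Call:
{"api": "arm_command", "payload": {
  "slide": [
    [0,0,0],
    [0,0,0]
  ],
  "dr": [
    [0,0,-0.05],
    [0,0,0]
  ],
  "hand": [4,4]
}}

```text
time: 17.35
eef_pos: [0.6059, 0.0776, 0.1576]
eef_rot: [0.0, 0.996, -0.086, 0.0]
ft_force: [-2.2, -2.5, 6.2]
grip_width: 0.086
grasp_force: 25.0
```

```bash
python3 go.py .6065 .0783 .158 -10
```

```text
t 17.35 pos [0.6059 0.0776 0.1576] yaw -9.81 tilt [ 0.0006 -0.001 ] F [-2.2 -2.5  6.2] M [-0.67  0.89  0.29] gw 8.1 gf 25.0 q [-0.7   0.82  0.95  1.7  -0.76  1.03 -1.23]
slide [ 0.0021 -0.0031 -0.0016] drz 0.0042 deg -0.19
```

Call:
{"api": "arm_command", "payload": {
  "slide": [
    [0,0,0],
    [0,0,0]
  ],
  "dr": [
    [0,0,-0.05],
    [0,0,0]
  ],
  "hand": [4,4]
}}

```text
time: 17.55
eef_pos: [0.6058, 0.0775, 0.1576]
eef_rot: [0.0, 0.998, -0.066, 0.0]
ft_force: [-3.0, -2.3, 6.6]
grip_width: 0.083
grasp_force: 24.9
```

```bash
python3 go.py .6065 .0783 .158 -8
```

```text
t 17.55 pos [0.6058 0.0775 0.1576] yaw -7.6 tilt [ 0.0006 -0.0009] F [-3.  -2.3  6.6] M [-0.76  0.89  0.14] gw 7.8 gf 24.9 q [-0.69  0.81  0.94  1.7  -0.75  1.03 -1.2 ]
slide [ 0.0023 -0.0035 -0.0016] drz 0.0089 deg -0.4
```

Call:
{"api": "arm_command", "payload": {
  "slide": [
    [0,0,0],
    [0,0,-0.0004],
    [0,0,-0.0005],
    [0,0,-0.0005],
    [0,0,-0.0005],
    [0,0,-0.0005],
    [0,0,-0.0005],
    [0,0,-0.0005],
    [0,0,-0.0005],
    [0,0,-0.0005],
    [0,0,-0.0005],
    [0,0,-0.0005]
  ],
  "dr": [
    [0,0,-0.15],
    [0,0,-0.15],
    [0,0,-0.15],
    [0,0,-0.15],
    [0,0,-0.15],
    [0,0,-0.15],
    [0,0,-0.15],
    [0,0,-0.15],
    [0,0,-0.15],
    [0,0,-0.15],
    [0,0,-0.15],
    [0,0,-0.15]
  ],
  "hand": [4,4,4,4,4,4,4,4,4,4,4,4]
}}

```text
time: 18.75
eef_pos: [0.6057, 0.0778, 0.1587]
eef_rot: [0.0, 0.801, 0.599, 0.0]
ft_force: [-1.6, -2.7, 4.4]
grip_width: 0.083
grasp_force: 25.0
```

```bash
python3 go.py .6065 .0783 .159 87
```

```text
t 18.75 pos [0.6057 0.0778 0.1587] yaw 73.58 tilt [ 0.0003 -0.0004] F [-1.6 -2.7  4.4] M [-0.76  0.7  -0.1 ] gw 7.8 gf 25.0 q [-0.51  0.69  0.55  1.69 -0.44  0.89 -0.06]
slide [ 0.0028  0.0026 -0.0014] drz -0.2983 deg 13.42
```

Call:
{"api": "arm_command", "payload": {
  "slide": [
    [0,0,-0.0005],
    [0,0,-0.0005],
    [0,0,0],
    [0,0,0],
    [0,0,0]
  ],
  "dr": [
    [0,0,-0.15],
    [0,0,-0.15],
    [0,0,0],
    [0,0,0],
    [0,0,0]
  ],
  "hand": [4,4,4,4,4]
}}

```text
time: 19.25
eef_pos: [0.6057, 0.0779, 0.1588]
eef_rot: [0.0, 0.728, 0.686, -0.0]
ft_force: [-2.4, -2.8, 5.0]
grip_width: 0.086
grasp_force: 25.0
```

```bash
python3 go.py .6065 .0783 .159 87; python3 - <<'E'
from trk import *
s=snap("scene"); b=s["img"][:,:,::-1].copy(); cv2.imwrite("pics/sc_end_full.png",b)
save(s,"sc_end.png",(255,170,375,280),6)
E
```

```text
t 19.25 pos [0.6057 0.0779 0.1588] yaw 86.62 tilt [ 0.0001 -0.0004] F [-2.4 -2.8  5. ] M [-0.93  0.73  0.03] gw 8.0 gf 25.0 q [-0.47  0.67  0.49  1.69 -0.39  0.88  0.12]
slide [ 0.0018  0.0033 -0.0007] drz -0.0084 deg 0.38
```

View pics/sc_end.png

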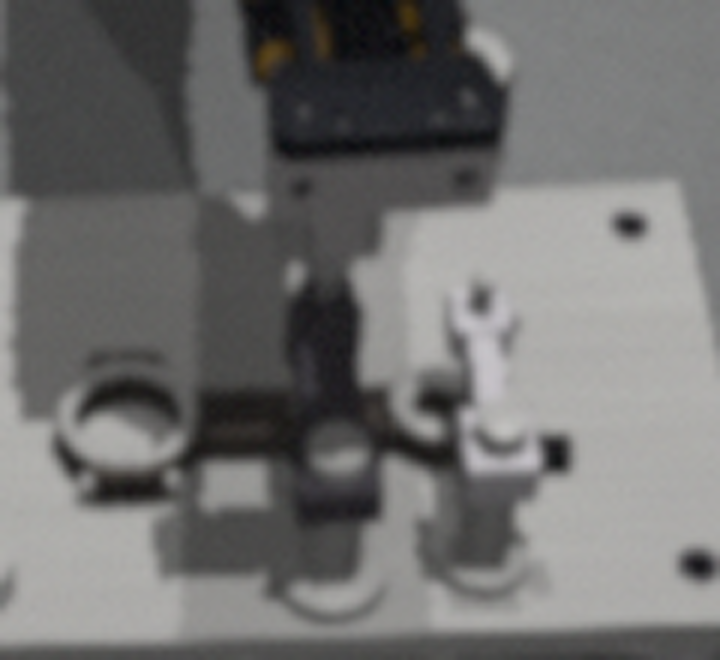

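The rod hasn't moved: the small ring is still at full-picture (327,238). The blade is held flush at 8.0 mm with 25 N, about 91° back from the seat. Handing in.

```bash
python3 -c "
from cell import robot
print(robot.sign_off())"
```

```text
the job is handed in; nothing more can be done
None
```

The job is handed in; the call gave no verdict. The rod is under the probe with the spot an estimated 1 mm off, and the screw was turned to its stop, then backed off about 91° (estimated) and is still gripped at 25 N.

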